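Push the stray peg under the sprung flap of the peg tin

TASK

A timber clothes peg lies on the landing shelf on top of the peg tin, in front of the sprung flap. Without picking the peg up, press the flap's paddle with one fingertip to hold the flap open, and with the other fingertip push that peg under the flap until it drops into the tin; keep the flap open until it has dropped, then let the flap spring shut. Leave everything else where it is.

Things in the scene. Friction and masses are not known exactly. Their poses are not given: they have to be found in the camera images.
- tin: Peg tin: cream hard-plastic box, fixed to the floor, 140 mm deep (its x), 180 mm wide (its y); snap lid 148 x 188 mm, flat top at z = 110 mm. Origin: centre of its underside, z up. A peg is pushed in towards its +x. Pegs already inside reach z = 44 mm. On the lid are the landing shelf, the opening behind it and the flap over that; behind the flap's hinge the lid is bare.
- mouth (a point): Middle of the landing shelf's rear edge, at (-12, 0, 122) mm of the tin, its axes. The shelf top is flat, 45 mm deep from here towards the tin's -x, 104 mm wide, open in front. From here to 26 mm further +x is the opening: a peg pushed past this edge tips and falls in. Cheeks 4 mm thick flank shelf and opening 52 mm either side, 7 mm above the shelf; hinge bosses 11 mm above.
- flap (a joint): Angle of the sprung flap: 0 shut, grows as it opens, stop at 1.0 rad. A hood 100 mm wide on a hinge pin along the tin's y at x = +14, z = 124 mm of the tin. Shut, its front skirt stands 4 to 6 mm in front of the shelf's rear edge, 1 to 20 mm above the shelf, and blocks a peg. Opening, it tips back and the skirt rises: 17 mm clear at 0.6 rad, 20 mm at 0.75. Springs shut it.
- paddle (a point): Point on the upper face of the flap's thumb paddle, 28 mm from the hinge pin. The paddle is 60 mm wide, 3 mm thick, reaches 40 mm from the pin towards the tin's +x and slopes up at 45 degrees when the flap is shut (end at x = 42, z = 152 mm of the tin). Pressing it down (about 4 N) opens the flap; at 0.785 rad it lies level, its face 3.5 mm above the shelf's level.
- peg_mid (a point): Centre of the timber spring peg to be pushed: 84 mm long (its y), 14 mm wide (its x), 14 mm high, about 18 g, lying on the landing shelf roughly along the tin's y, 3 to 12 mm in front of the shut flap. The centre is 7 mm above the shelf.
- lid_peg: Another such peg, lying on the bare lid beside the chute (the tin's +y side), along the tin's x. To be left alone. Origin: centre of its underside.
- floor_peg: Another such peg, lying on the floor. To be left alone. Origin: centre of its underside.
- bucket: Lidded grey bucket with a flip-top spout, 240 mm across, 251 mm high, to the robot's left. To be left alone. Origin: centre of its underside.
- jar: Glass jar with a metal cap lying on its side, 121 mm long (its x), 74 mm across. To be left alone. Origin: under its middle, on the floor.
- block: Wooden scrubbing block, 120 x 55 x 38 mm, bristles down. To be left alone. Origin: centre of its underside.
- hook: Chrome S-hook of 7 mm rod lying flat, about 100 mm long. To be left alone. Origin: near its middle, on the floor.
- soap: Cake of soap on a white dish 116 mm across, 36 mm high. To be left alone. Origin: centre of its underside.
Not all that is in view belongs to the job. Several things have the shape of the tin; the one meant has the colours described above.

How it is judged:
By the outcome, as a careful person would: the job done as asked, in the order asked, and still so for the second after the job is handed in, with the robot touching nothing.
It also fails if it takes over 45 s, if anything falls off the work surface, if the arm or the gripper's body presses on something with over 40 N, if the wrist force passes 120 N, or if a joint passes its speed limit or range.

ROBOT

A 6-joint arm with a two-finger parallel gripper is mounted at the origin on the work surface. World frame = base frame: x ahead of the robot, y to its left, z up, the work surface at z = 0. Lengths are in m, angles in rad, forces in N, time in s.
With the tool pointing down it reaches from about 0.35 to 0.975 m from the base axis. Payload 7.1 kg.
Tool frame: the origin (TCP) lies between the finger pads; the fingertips stand 25 mm ahead of it and the grasp point (between the pads) lies 6 mm ahead of it; z points along the fingers, y is the line along which they close (so a half turn about z gives the same grasp; the last joint's range is limited). The gripper opens to 88 mm and grips with 3 to 60 N. Pads are 20 mm wide; open, the fingers measure 115 mm over their backs; the gripper's body (75 mm by 178 mm) begins 61 mm behind the grasp point.
Start: joints at [1.27, 0.423, 1.63, -0, 1.089, -0.019], TCP at [0.174, 0.6, 0.248] pointing down, gripper open.
Joint ranges: [-3, 3], [-0.9, 2.11], [0.09, 2.58], [-1.31, 4.45], [0.11, 2.69], [-2.54, 2.54]. Speed limits (rad/s): [2.39, 2.39, 3.01, 3.14, 3.14, 3.14].

INTERFACE

Orientations are given as a unit quaternion [x, y, z, w].
In Python, from cell import get_obs, read_camera, calibration, ticket gives the robot as it stands.
- The arm moves only by the tool move_arm, never from a script. Its argument "commands" is a list of rows, each an object with "translation": the shift along the world's x, y, z each as a share of 1 m, from -1 to 1, a list of three; "twist": the turn about the world's z as a share of 30 degrees, from -1 to 1; "fingers": the opening, from 0 (shut) to 1 (fully open). In form: [{"translation": [x, y, z], "twist": twist, "fingers": fingers}, ...]. A call has exactly 8 rows; each row shifts and turns the commanded pose from where the row before left it; what a row does not reach is not made up. A row lasts 1/12 s, in which the tool goes at most 41.7 mm and 7.16 degrees, less where a joint would pass 70% of its speed; a pose out of reach is approached as far as the arm can. A call with a number of a shift or a turn outside -1 to 1 is refused whole. A call with a gripper value outside its range is refused whole. The fingers move at their own pace and stop on an object; "newtons" is the grip in N (left out, the last holds). Time passes only in rows, so rows that do not move let the fingers close, or fill a call up. It gives the time, the measured TCP pose, the force, the opening and the grip force at its end, in the units of the state.
- get_obs(): the state, without advancing time (a new reading comes with each control period).
- read_camera(name): name is "side" or "top" or "wrist"; returns the picture (480x640x3 uint8, red, green, blue); there is no depth.
- calibration(name): a dict with "fov_y" (degrees; the focal length in pixels is half the picture's height over the tangent of half this angle, whatever the lens; pixels are square), "cx", "cy" (the principal point, pixels), "k1" (the pictures are not rectified: a ray, as slopes to the right and down, at radius r is drawn at 1 + k1 r^2 times it, then the intrinsics apply), "R" (3x3) and "t" (3): a world point X has camera coordinates R X + t. Camera axes: x right, y down, z forward; pixel columns grow to the right and rows downward; lengths in m; the calibration is good to about 2 mm. A picture is of the moment at which its call begins: read the wrist's pose just before it. calibration takes no time and is no camera call; for the wrist camera it gives the pose at the moment of the call.
- ticket.finish_job(): hands the job in; it is judged then, once.
The state is a dict: "time_s": time; "joint_pos": joint angles; "qd": joint speeds; "tau": joint torques, N m; "tcp_pos": TCP position; "tcp_rot": TCP orientation; "wrist_force": force on the tool from outside, world axes, zero at the start; "ft_torque": the same for the moment, N m; "gripper_width": opening from 0.0 (shut) to 1.0 (fully open); "finger_force": force on a finger pad.
Only numpy, scipy, OpenCV 4.12 (cv2) and the standard library are available. Lean on these libraries where they do the work, as an engineer would, in place of code of your own. Each camera call takes 0.05 s, during which the arm holds its last target. There are 200 camera calls.

## Working session

There is one attempt and no reset: what is moved stays moved. The work goes in short steps, Python scripts to look and compute and a tool call to move; the robot and the scene stay as the last step left them, time stands still between calls to the robot, and variables do not carry over. Pictures are saved under pics/ and viewed, at most 10 in all, crops included, and the job is handed in when it is done.

Besides the shell and the picture viewer there is one more tool, called after "Request:" as name([rows], argument=value, ...), one row to a line, values as JSON. move_arm: Moves the arm, as the interface text tells. Its arguments: {"type":"object","properties":{"commands":{"type":"array","items":{"type":"object","properties":{"translation":{"type":"array","items":{"type":"number","minimum":-1,"maximum":1}},"twist":{"type":"number","minimum":-1,"maximum":1},"fingers":{"type":"number"}}}},"newtons":{"type":"number"}},"required":["commands"]}

```bash
mkdir -p pics; cat > h.py <<'E'
import numpy as np, cv2
from cell import get_obs, read_camera, calibration, ticket
def K(c):
    f=240/np.tan(np.radians(c['fov_y'])/2); return f
def snap(n,fn):
    c=calibration(n); im=read_camera(n); cv2.imwrite('pics/'+fn,im[:,:,::-1]); return c,im
def proj(c,X):
    X=np.atleast_2d(X)@np.array(c['R']).T+np.array(c['t']); s=X[:,:2]/X[:,2:]
    r2=(s**2).sum(1,keepdims=True); return s*(1+c['k1']*r2)*K(c)+[c['cx'],c['cy']]
def ray(c,uv):
    d=(np.array(uv,float)-[c['cx'],c['cy']])/K(c); s=d.copy()
    for _ in range(30): s=d/(1+c['k1']*(s@s))
    R=np.array(c['R']); return -R.T@np.array(c['t']), R.T@np.r_[s,1]
def atz(c,uv,z):
    o,d=ray(c,uv); return o+d*(z-o[2])/d[2]
E
python3 - <<'E'
from h import *
import json
for n in ['top','side']:
    c,_=snap(n,n+'1.png'); json.dump({k:np.array(v).tolist() for k,v in c.items()},open(n+'.json','w'))
    print(n,c['fov_y'],c['k1'],ray(c,[c['cx'],c['cy']]))
o=get_obs();print(o['time_s'],o['tcp_pos'],o['tcp_rot'],o['gripper_width'])
E
```

```text
top 56.720390071061225 0.012322577342990495 (array([ 0.29526171, -0.07526768,  1.29781034]), array([ 0.21361171,  0.00370288, -0.97691163]))
side 42.45897740667712 0.06104795766762632 (array([-0.0958396 , -0.76988813,  1.28689671]), array([ 0.42525114,  0.4715683 , -0.77251849]))
0.1 [0.17364158 0.59990382 0.24700113] [ 1.40424397e-01  9.90091170e-01 -6.72793911e-04 -1.05725754e-04] 0.9990175609426348
```

View pics/top1.png

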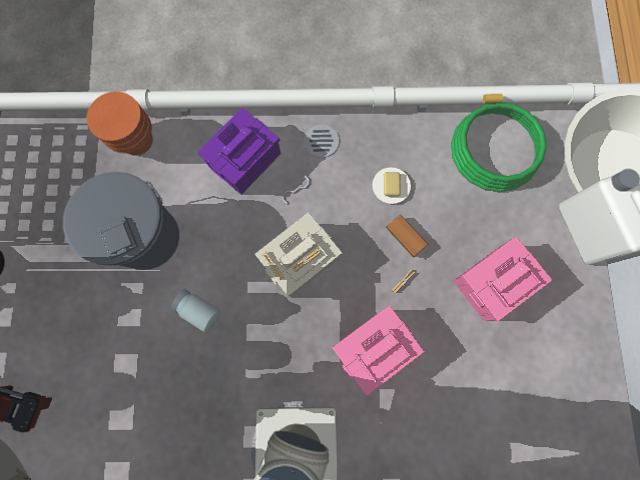

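View pics/side1.png

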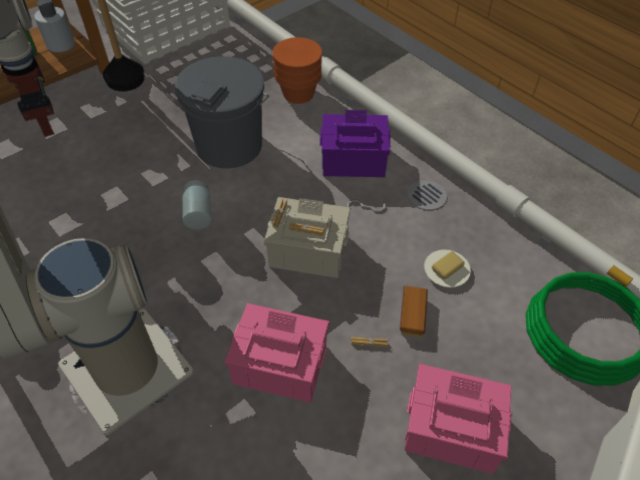

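The cream tin is at about (298,255) in the top view and (308,235) in the side view. The peg is at about (307,259) in the top view. I'll enlarge both views to get the corners.

```bash
python3 - <<'E'
import cv2,numpy as np
a=cv2.imread('pics/top1.png')[205:305,245:352]; b=cv2.imread('pics/side1.png')[190:280,255:360]
a=cv2.resize(a,None,fx=5.5,fy=5.5,interpolation=cv2.INTER_CUBIC);a=a[:,:580]
b=cv2.resize(b,None,fx=5.5,fy=5.5,interpolation=cv2.INTER_CUBIC)
cv2.imwrite('pics/ca.png',a);cv2.imwrite('pics/cb.png',b)
E
```

```text
(no output)
```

View pics/ca.png

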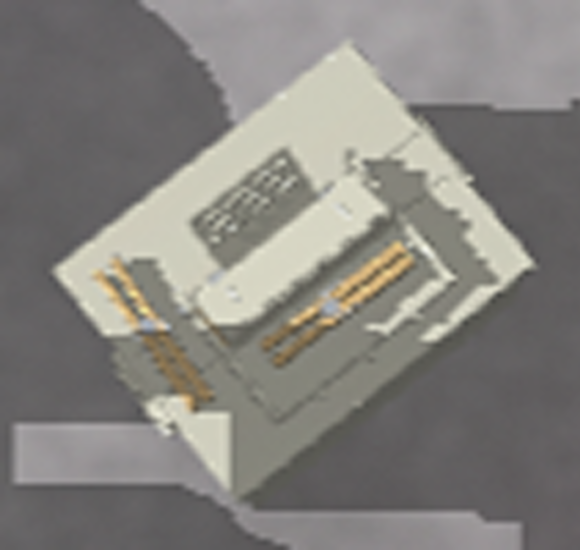

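```bash
cat >> h.py <<'E'
def tinfit(c,px,z=.11):
    from scipy.optimize import least_squares
    L=np.array([[74,-94],[74,94],[-74,-94],[-74,94]])/1e3
    P=np.array([atz(c,p,z)[:2] for p in px])
    T=lambda p:p[:2]+L@np.array([[np.cos(p[2]),np.sin(p[2])],[-np.sin(p[2]),np.cos(p[2])]])
    th=np.arctan2(*(P[1]-P[0])[[1,0]])-np.pi/2
    s=least_squares(lambda p:(T(p)-P).ravel(),[*P.mean(0),th]); return s.x,P,s.fun.reshape(-1,2)*1e3
E
python3 - <<'E'
from h import *
c=calibration('top')
f=lambda q:(np.array(q)+.5)/5.5-.5+[245,205]
p,P,r=tinfit(c,[f(q) for q in [(348,40),(55,270),(535,265),(235,497)]])
print(p,np.degrees(p[2]));print(P);print(r)
C,S=np.cos(p[2]),np.sin(p[2])
for q in [(270,355),(410,252),(333,307)]:
    X=atz(c,f(q),.136)[:2]-p[:2]; print('peg',X@[C,S]*1e3,X@[-S,C]*1e3)
o=get_obs(); from scipy.spatial.transform import Rotation as R
print(R.from_quat(o['tcp_rot']).as_matrix())
E
```

```text
[ 0.52112341 -0.01288605  0.66171718] 37.91360143273086
[[ 0.6365157  -0.04067071]
 [ 0.52075496  0.10518804]
 [ 0.51965244 -0.13207761]
 [ 0.40757053  0.0160161 ]]
[[ 0.74955392 -0.90456219]
 [ 0.9894601   1.55707543]
 [ 0.84995129 -0.43959801]
 [-2.58896531 -0.21291523]]
peg -31.879655567306493 37.774689191858116
peg -34.68111859936901 -46.05048560771071
peg -32.502582655492574 -0.2624876368171758
[[-9.60561955e-01  2.78065769e-01 -3.98309630e-04]
 [ 2.78066054e-01  9.60561072e-01 -1.30256167e-03]
 [ 2.04029121e-05 -1.36194757e-03 -9.99999072e-01]]
```

View pics/cb.png

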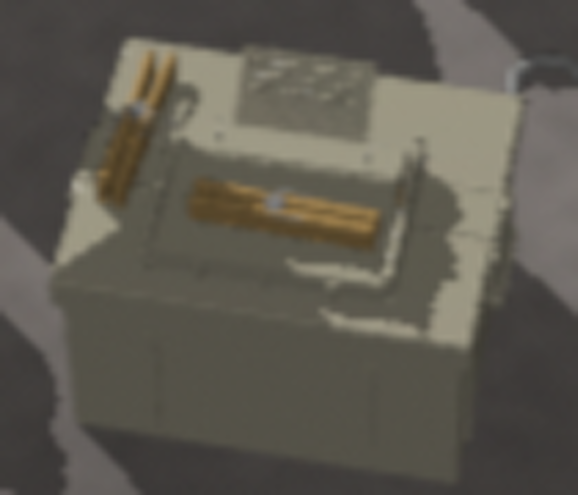

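Request:
move_arm([
  {"translation": [0,0,0.04],"twist": 0,"fingers": 0.91},
  {"translation": [0,0,0.04],"twist": 0,"fingers": 0.91},
  {"translation": [0.019,-0.034,0],"twist": -0.2,"fingers": 0.91},
  {"translation": [0.019,-0.034,0],"twist": -0.2,"fingers": 0.91},
  {"translation": [0.019,-0.034,0],"twist": -0.2,"fingers": 0.91},
  {"translation": [0.019,-0.034,0],"twist": -0.2,"fingers": 0.91},
  {"translation": [0.019,-0.034,0],"twist": -0.2,"fingers": 0.91},
  {"translation": [0.019,-0.034,0],"twist": -0.2,"fingers": 0.91},
])

```text
time_s: 0.77
tcp_pos: [0.288, 0.3945, 0.3274]
tcp_rot: [0.442, 0.897, -0.0, -0.0]
wrist_force: [0.7, 0.4, 0.6]
gripper_width: 0.909
finger_force: 0.0
```

Request:
move_arm([
  {"translation": [0.019,-0.034,0],"twist": 0,"fingers": 0.91},
  {"translation": [0.019,-0.034,0],"twist": 0,"fingers": 0.91},
  {"translation": [0.019,-0.034,0],"twist": 0,"fingers": 0.91},
  {"translation": [0.019,-0.034,0],"twist": 0,"fingers": 0.91},
  {"translation": [0.019,-0.034,0],"twist": 0,"fingers": 0.91},
  {"translation": [0.019,-0.034,0],"twist": 0,"fingers": 0.91},
  {"translation": [0.019,-0.034,0],"twist": 0,"fingers": 0.91},
  {"translation": [0.019,-0.034,0],"twist": 0,"fingers": 0.91},
])

```text
time_s: 1.43
tcp_pos: [0.4401, 0.1224, 0.3276]
tcp_rot: [0.44, 0.898, -0.0, -0.0]
wrist_force: [1.0, 0.3, -0.1]
gripper_width: 0.91
finger_force: 0.0
```

Request:
move_arm([
  {"translation": [0.019,-0.035,0],"twist": 0,"fingers": 0.91},
  {"translation": [0.019,-0.035,0],"twist": 0,"fingers": 0.91},
  {"translation": [0.019,-0.035,0],"twist": 0,"fingers": 0.91},
  {"translation": [0.019,-0.035,0],"twist": 0,"fingers": 0.91},
  {"translation": [0.002,-0.001,-0.03],"twist": 0,"fingers": 0.91},
  {"translation": [0,0,-0.03],"twist": 0,"fingers": 0.91},
  {"translation": [0,0,0],"twist": 0,"fingers": 0.91},
  {"translation": [0,0,0],"twist": 0,"fingers": 0.91},
])

```text
time_s: 2.1
tcp_pos: [0.5166, -0.0167, 0.2665]
tcp_rot: [0.44, 0.898, -0.001, -0.002]
wrist_force: [0.1, -0.4, 1.2]
gripper_width: 0.907
finger_force: 0.0
```

```bash
python3 - <<'E'
from h import *
import pickle
c,_=snap('wrist','w1.png'); pickle.dump(c,open('w1.pkl','wb'))
o=get_obs();print(o['time_s'],o['tcp_pos'],o['tcp_rot'],o['gripper_width'],ray(c,[c['cx'],c['cy']]))
E
```

```text
2.15 [ 0.51769702 -0.01648031  0.26804431] [ 4.39406642e-01  8.98288129e-01 -1.71194974e-04 -4.59828031e-04] 0.910280035064037 (array([0.47263619, 0.0412496 , 0.40310838]), array([ 0.1619598 , -0.2127709 , -0.96358579]))
```

View pics/w1.png

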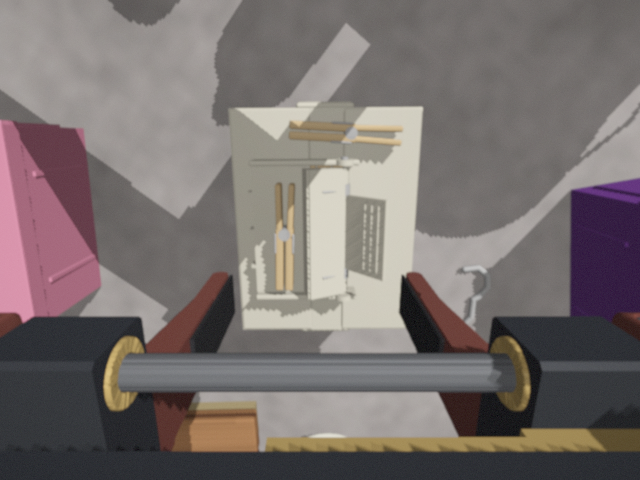

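```bash
python3 - <<'E'
from h import *
import pickle
c=pickle.load(open('w1.pkl','rb'))
p,P,r=tinfit(c,[(401,331),(422,107),(243,329),(230,107)])
print(p,np.degrees(p[2]));print(r)
C,S=np.cos(p[2]),np.sin(p[2])
for q in [(279,183),(291,183),(276,290),(289,290),(285,235)]:
    X=atz(c,q,.136)[:2]-p[:2]; print('peg',X@[C,S]*1e3,X@[-S,C]*1e3)
for q in [(383,200),(380,278)]:
    X=atz(c,q,.153)[:2]-p[:2]; print('paddle end',X@[C,S]*1e3,X@[-S,C]*1e3)
E
```

```text
[ 0.52192581 -0.01372147  0.65100936] 37.300088660596586
[[ 2.23339064  2.55458931]
 [ 1.50061812 -0.32740728]
 [-2.50545031 -1.55947107]
 [-1.22855845 -0.66771096]]
peg -33.731629709888395 39.910434884684875
peg -24.9714004452125 39.99854877497153
peg -37.61309594275776 -44.607806346685834
peg -27.31746009119723 -44.49528977734917
peg -29.879444278920968 0.6117296347319462
paddle end 39.76393064910953 31.054145196131845
paddle end 40.93565302015982 -26.722921261698897
```

The wrist view shows the tin with the shelf on its left, the peg at (284,235), and the paddle at about (370,240), between the fingertips. Both measurements agree to about 2 mm, so I'm descending to just above the paddle.

Request:
move_arm([
  {"translation": [0,-0.002,-0.02],"twist": 0,"fingers": 0.91},
  {"translation": [0,0,-0.02],"twist": 0,"fingers": 0.91},
  {"translation": [0,0,-0.02],"twist": 0,"fingers": 0.91},
  {"translation": [0,0,-0.02],"twist": 0,"fingers": 0.91},
  {"translation": [0,0,0],"twist": 0,"fingers": 0.91},
  {"translation": [0,0,0],"twist": 0,"fingers": 0.91},
  {"translation": [0,0,0],"twist": 0,"fingers": 0.91},
  {"translation": [0,0,0],"twist": 0,"fingers": 0.91},
])

```text
time_s: 2.82
tcp_pos: [0.5191, -0.0185, 0.1897]
tcp_rot: [0.439, 0.898, 0.001, 0.002]
wrist_force: [0.4, -0.5, 0.5]
gripper_width: 0.905
finger_force: 0.0
```

```bash
python3 - <<'E'
from h import *
import pickle
c,im=snap('wrist','w2.png'); pickle.dump(c,open('w2.pkl','wb'))
cv2.imwrite('pics/w2c.png',cv2.resize(im[60:380,140:500,::-1],None,fx=1.8,fy=1.8))
o=get_obs();print(o['time_s'],o['tcp_pos'],o['tcp_rot'],o['gripper_width'],o['wrist_force'])
E
```

```text
2.8667 [ 0.5188813  -0.01855995  0.18946379] [4.39379292e-01 8.98300334e-01 5.92247527e-04 1.41338901e-03] 0.9085819950419011 [-0.25590375  0.07347133 -1.13747726]
```

View pics/w2c.png

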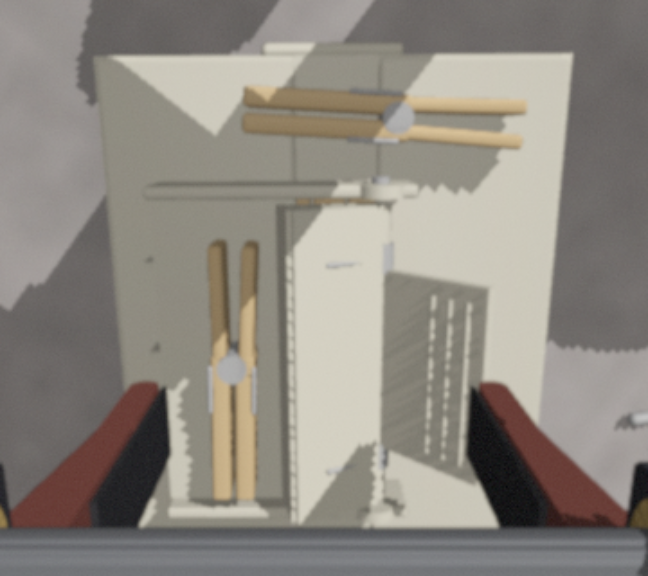

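The fingers straddle the peg, at (233,370), and the paddle end, at about (485,380). I'll check the offsets in the tool's own frame.

```bash
python3 - <<'E'
from h import *
import pickle
c=pickle.load(open('w2.pkl','rb'))
a=np.radians(37.86); C,S=np.cos(a),np.sin(a); t=np.array([.5187,-.0185])
for n,q,z in [('pad end',(490,288),.152),('pegL',(210,250),.134),('pegL',(213,490),.134),('pegR',(257,250),.134),('peg mid',(232,368),.136),('skirt top',(288,300),.143),('padL tip',(165,388),.1645),('padR tip',(470,388),.1645),('lid-x',(110,200),.11),('lid+x',(560,200),.11)]:
    X=atz(c,np.array(q)/1.8+[140,60],z)[:2]-t; print(n,(np.array([X@[C,S],X@[-S,C]])*1e3).round(1))
p,P,r=tinfit(c,[np.array(q)/1.8+[140,60] for q in [(537,480),(572,53),(130,480),(95,57)]][:4]) if 0 else (0,0,0)
E
```

```text
pad end [47.6 32.5]
pegL [-30.9  39.8]
pegL [-33.4 -39.6]
pegR [-17.   39.8]
peg mid [-25.4   3.6]
skirt top [-7.7 26.9]
padL tip [-39.4   8.5]
padR tip [40.9  8.4]
lid-x [-66.5  52. ]
lid+x [79.8 52.1]
```

Everything checks out: 6.5 mm of clearance behind the peg, and the paddle tip is under the right finger. I'm pressing down to TCP z ≈ 0.149.

Request:
move_arm([
  {"translation": [0,0,-0.007],"twist": 0,"fingers": 0.91},
  {"translation": [0,0,-0.007],"twist": 0,"fingers": 0.91},
  {"translation": [0,0,-0.007],"twist": 0,"fingers": 0.91},
  {"translation": [0,0,-0.007],"twist": 0,"fingers": 0.91},
  {"translation": [0,0,-0.007],"twist": 0,"fingers": 0.91},
  {"translation": [0,0,-0.005],"twist": 0,"fingers": 0.91},
  {"translation": [0,0,0],"twist": 0,"fingers": 0.91},
  {"translation": [0,0,0],"twist": 0,"fingers": 0.91},
])

```text
time_s: 3.53
tcp_pos: [0.5182, -0.0186, 0.1475]
tcp_rot: [0.44, 0.898, 0.0, 0.0]
wrist_force: [1.0, 1.0, 3.9]
gripper_width: 0.911
finger_force: 2.1
```

```bash
python3 - <<'E'
from h import *
c,im=snap('wrist','w3.png')
cv2.imwrite('pics/w3c.png',cv2.resize(im[60:380,140:500,::-1],None,fx=1.8,fy=1.8))
for i in range(3):
    o=get_obs();print(o['time_s'],o['tcp_pos'],o['gripper_width'],o['wrist_force'])
E
```

```text
3.5833 [ 0.51817486 -0.0186284   0.1474875 ] 0.9083641161584534 [1.04447668 0.90140356 4.39454905]
3.5833 [ 0.51817486 -0.0186284   0.1474875 ] 0.9083641161584534 [1.04447668 0.90140356 4.39454905]
3.5833 [ 0.51817486 -0.0186284   0.1474875 ] 0.9083641161584534 [1.04447668 0.90140356 4.39454905]
```

View pics/w3c.png

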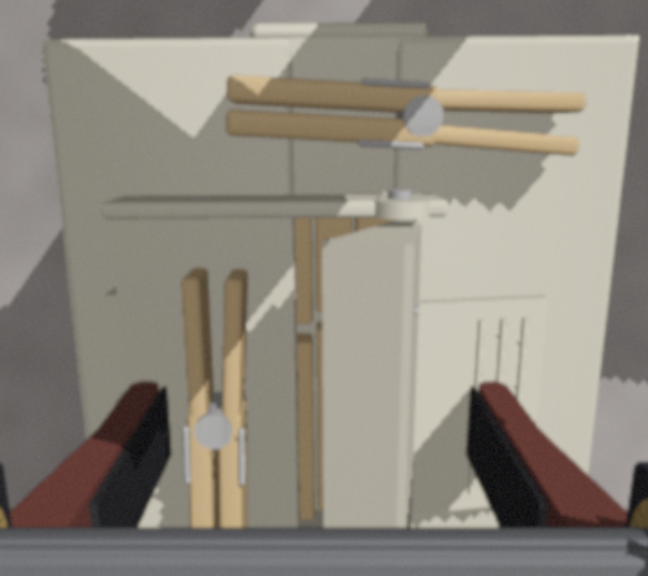

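The flap is open and the inner pegs are visible at (310,400). The target peg at (215,400) still lies on the shelf. Next I close the fingers while shifting +x of the tin by half as much, so the paddle finger stays put.

Request:
move_arm([
  {"translation": [0.0008,0.0006,0.001],"twist": 0,"fingers": 0.887},
  {"translation": [0.0008,0.0006,0],"twist": 0,"fingers": 0.864},
  {"translation": [0.0008,0.0006,0],"twist": 0,"fingers": 0.841},
  {"translation": [0.0008,0.0006,0],"twist": 0,"fingers": 0.818},
  {"translation": [0.0008,0.0006,0],"twist": 0,"fingers": 0.795},
  {"translation": [0.0008,0.0006,0],"twist": 0,"fingers": 0.773},
  {"translation": [0.0008,0.0006,0],"twist": 0,"fingers": 0.75},
  {"translation": [0.0008,0.0006,0],"twist": 0,"fingers": 0.727},
], newtons=15)

```text
time_s: 4.25
tcp_pos: [0.5243, -0.0138, 0.1487]
tcp_rot: [0.44, 0.898, 0.0, 0.0]
wrist_force: [0.9, -1.5, 4.2]
gripper_width: 0.736
finger_force: 2.1
```

Request:
move_arm([
  {"translation": [0.0008,0.0006,0],"twist": 0,"fingers": 0.705},
  {"translation": [0.0008,0.0006,0],"twist": 0,"fingers": 0.682},
  {"translation": [0.0008,0.0006,0],"twist": 0,"fingers": 0.659},
  {"translation": [0.0008,0.0006,0],"twist": 0,"fingers": 0.636},
  {"translation": [0.0008,0.0006,0],"twist": 0,"fingers": 0.614},
  {"translation": [0,0,0],"twist": 0,"fingers": 0.614},
  {"translation": [0,0,0],"twist": 0,"fingers": 0.614},
  {"translation": [0,0,0],"twist": 0,"fingers": 0.614},
])

```text
time_s: 4.92
tcp_pos: [0.5283, -0.0107, 0.1487]
tcp_rot: [0.44, 0.898, 0.0, 0.0]
wrist_force: [2.2, 3.0, 3.9]
gripper_width: 0.614
finger_force: 2.2
```

```bash
python3 - <<'E'
from h import *
c,im=snap('wrist','w4.png')
cv2.imwrite('pics/w4c.png',cv2.resize(im[60:380,140:500,::-1],None,fx=1.8,fy=1.8))
o=get_obs();print(o['time_s'],o['tcp_pos'],o['gripper_width'],o['wrist_force'])
E
```

```text
4.9667 [ 0.52828318 -0.01073913  0.1487056 ] 0.6168308179921845 [2.74879034 3.22074305 4.1386053 ]
```

View pics/w4c.png

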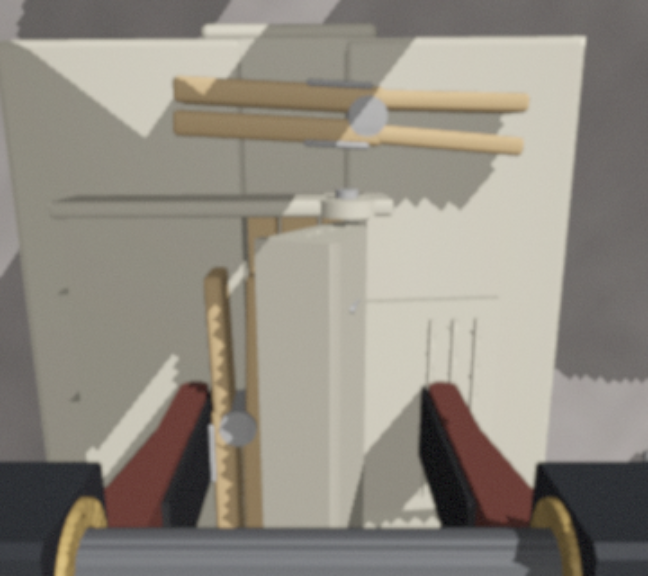

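The peg's front half is now under the flap, at (235,400). I'm continuing another 10 mm.

Request:
move_arm([
  {"translation": [0.0008,0.0006,0],"twist": 0,"fingers": 0.591},
  {"translation": [0.0008,0.0006,0],"twist": 0,"fingers": 0.568},
  {"translation": [0.0008,0.0006,0],"twist": 0,"fingers": 0.545},
  {"translation": [0.0008,0.0006,0],"twist": 0,"fingers": 0.523},
  {"translation": [0.0008,0.0006,0],"twist": 0,"fingers": 0.5},
  {"translation": [0,0,0],"twist": 0,"fingers": 0.5},
  {"translation": [0,0,0],"twist": 0,"fingers": 0.5},
  {"translation": [0,0,0],"twist": 0,"fingers": 0.5},
])

```text
time_s: 5.63
tcp_pos: [0.5322, -0.0078, 0.1487]
tcp_rot: [0.44, 0.898, 0.0, -0.0]
wrist_force: [1.6, 2.1, 3.9]
gripper_width: 0.499
finger_force: 2.1
```

```bash
python3 - <<'E'
from h import *
c,im=snap('wrist','w5.png')
w=im[60:380,140:500,::-1]; s=cv2.resize(read_camera('side')[185:285,255:360,::-1],(336,320))
cv2.imwrite('pics/w5c.png',np.hstack([w,s]))
o=get_obs();print(o['time_s'],o['tcp_pos'],o['gripper_width'],o['wrist_force'])
E
```

```text
5.7333 [ 0.53217368 -0.00779433  0.14867498] 0.4988663544035615 [1.23231038 2.03014699 4.72055261]
```

View pics/w5c.png

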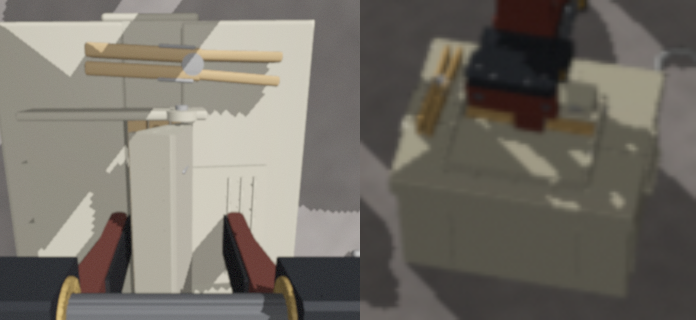

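The peg is no longer visible left of the hood, but the orange strip in the side view is ambiguous. I'll back off only the pushing finger, keeping the paddle pressed, and look.

Request:
move_arm([
  {"translation": [-0.0016,-0.0012,0],"twist": 0,"fingers": 0.545},
  {"translation": [-0.0016,-0.0012,0],"twist": 0,"fingers": 0.591},
  {"translation": [-0.0016,-0.0012,0],"twist": 0,"fingers": 0.636},
  {"translation": [-0.0016,-0.0012,0],"twist": 0,"fingers": 0.682},
  {"translation": [-0.0016,-0.0012,0],"twist": 0,"fingers": 0.727},
  {"translation": [-0.0016,-0.0012,0],"twist": 0,"fingers": 0.773},
  {"translation": [0,0,0],"twist": 0,"fingers": 0.773},
  {"translation": [0,0,0],"twist": 0,"fingers": 0.773},
])

```text
time_s: 6.4
tcp_pos: [0.522, -0.0156, 0.1486]
tcp_rot: [0.44, 0.898, -0.001, -0.0]
wrist_force: [-0.1, -2.8, 3.6]
gripper_width: 0.773
finger_force: 2.1
```

```bash
python3 - <<'E'
from h import *
c,im=snap('wrist','w6.png')
w=cv2.resize(im[110:370,170:420,::-1],(375,390)); S=read_camera('side'); cv2.imwrite('pics/s6.png',S[:,:,::-1])
s=cv2.resize(S[195:255,262:326,::-1],(416,390),interpolation=cv2.INTER_CUBIC)
cv2.imwrite('pics/w6c.png',np.hstack([w,s]))
o=get_obs();print(o['time_s'],o['tcp_pos'],o['gripper_width'],o['wrist_force'])
E
```

```text
6.5 [ 0.52203023 -0.01547654  0.14852107] 0.7707123481570993 [-0.04388431 -2.71976796  5.07349896]
```

View pics/w6c.png

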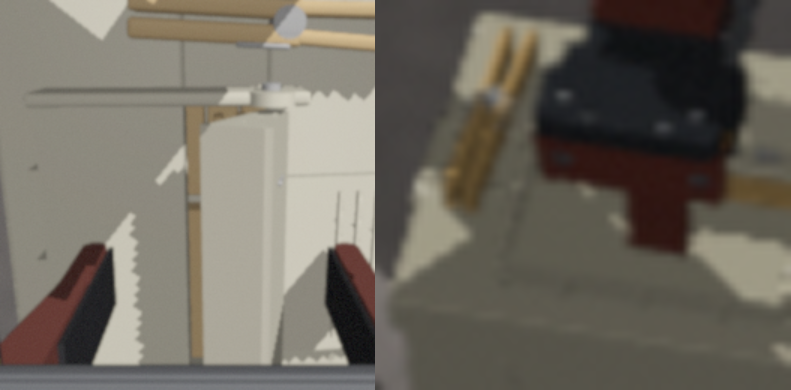

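The shelf is empty. The strip at (193,230) is the same inner peg seen before the push. I'll check the orange patch in the side view against the geometry.

```bash
python3 - <<'E'
from h import *
c=calibration('side'); S=cv2.imread('pics/s6.png'); 
h=cv2.cvtColor(S,cv2.COLOR_BGR2HSV)
m=((h[...,0]>10)&(h[...,0]<24)&(h[...,1]>100)&(h[...,2]>60))
print([ ''.join('#' if v else '.' for v in m[y,265:350]) for y in range(214,236)].__str__().replace(', ','\n'))
a=np.radians(37.6); C,s=np.cos(a),np.sin(a)
for q in [(317,222),(317,226),(328,224),(328,228)]:
  for z in [.044,.06,.08,.1,.115,.13]:
    X=atz(c,q,z)[:2]-[.5215,-.0133]; print(q,z,(np.array([X@[C,s],X@[-s,C]])*1e3).round(0))
E
```

```text
['...........#####.....................................................................'
'...........######....................................................................'
'..........#######....................................................................'
'..........######.....................................................................'
'..........######.....................................................................'
'.........######......................................................................'
'.........######......................................................................'
'........#######......................................................................'
'........######.....................................###...............................'
'........######.....................................##########........................'
'........#####......................................############......................'
'........#####.....................................#############......................'
'..........###.............................
[... 813 characters left out ...]
......................']
(317, 222) 0.044 [ 65. -11.]
(317, 222) 0.06 [ 51. -13.]
(317, 222) 0.08 [ 35. -17.]
(317, 222) 0.1 [ 19. -20.]
(317, 222) 0.115 [  7. -23.]
(317, 222) 0.13 [ -6. -25.]
(317, 226) 0.044 [ 51. -13.]
(317, 226) 0.06 [ 38. -16.]
(317, 226) 0.08 [ 22. -19.]
(317, 226) 0.1 [  6. -23.]
(317, 226) 0.115 [ -6. -25.]
(317, 226) 0.13 [-18. -28.]
(328, 224) 0.044 [ 64. -40.]
(328, 224) 0.06 [ 51. -42.]
(328, 224) 0.08 [ 34. -45.]
(328, 224) 0.1 [ 18. -48.]
(328, 224) 0.115 [  6. -51.]
(328, 224) 0.13 [ -6. -53.]
(328, 228) 0.044 [ 50. -43.]
(328, 228) 0.06 [ 38. -45.]
(328, 228) 0.08 [ 21. -48.]
(328, 228) 0.1 [  5. -51.]
(328, 228) 0.115 [ -7. -53.]
(328, 228) 0.13 [-19. -55.]
```

The patch's right end fits a peg lying low in the tin (z≈0.06–0.08), not one on the shelf. I'm letting the flap close and lifting away.

Request:
move_arm([
  {"translation": [0,0,0.005],"twist": 0,"fingers": 0.773},
  {"translation": [0,0,0.007],"twist": 0,"fingers": 0.773},
  {"translation": [0,0,0.01],"twist": 0,"fingers": 0.773},
  {"translation": [0,0,0.015],"twist": 0,"fingers": 0.773},
  {"translation": [0,0,0.025],"twist": 0,"fingers": 0.773},
  {"translation": [0,0,0.03],"twist": 0,"fingers": 0.773},
  {"translation": [0,0,0.03],"twist": 0,"fingers": 0.773},
  {"translation": [0,0,0],"twist": 0,"fingers": 0.773},
])

```text
time_s: 7.17
tcp_pos: [0.5252, -0.0149, 0.2768]
tcp_rot: [0.439, 0.898, 0.002, 0.004]
wrist_force: [0.8, 0.1, 0.7]
gripper_width: 0.774
finger_force: 0.0
```

Request:
move_arm([
  {"translation": [-0.002,-0.002,0.04],"twist": 0,"fingers": 0.91},
  {"translation": [-0.002,-0.001,0.02],"twist": 0,"fingers": 0.91},
  {"translation": [0,-0.03,0],"twist": 0,"fingers": 0.91},
  {"translation": [-0.02,-0.035,0],"twist": 0,"fingers": 0.91},
  {"translation": [-0.02,-0.035,0],"twist": 0,"fingers": 0.91},
  {"translation": [-0.02,-0.035,0],"twist": 0,"fingers": 0.91},
  {"translation": [-0.02,-0.035,0],"twist": 0,"fingers": 0.91},
  {"translation": [0,0,0],"twist": 0,"fingers": 0.91},
])

```text
time_s: 7.83
tcp_pos: [0.4353, -0.1921, 0.3306]
tcp_rot: [0.442, 0.897, -0.001, -0.001]
wrist_force: [0.3, 0.3, -0.1]
gripper_width: 0.909
finger_force: 0.0
```

```bash
python3 - <<'E'
from h import *
o=get_obs();print(o['time_s'],o['tcp_pos'],o['wrist_force'])
for n,(x0,x1,y0,y1) in {'top':(250,346,210,300),'side':(262,352,195,275)}.items():
    a=cv2.imread(f'pics/{n}1.png'); b=read_camera(n)[:,:,::-1].copy(); cv2.imwrite(f'pics/{n}9.png',b)
    d=np.abs(a.astype(int)-b).max(2)[y0:y1,x0:x1]>40
    h=cv2.cvtColor(b,cv2.COLOR_BGR2HSV)[y0:y1,x0:x1]; m=(h[...,0]>10)&(h[...,0]<24)&(h[...,1]>100)&(h[...,2]>60)
    print(n)
    for y in range(0,d.shape[0],2): print(''.join('O' if m[y,x] else '#' if d[y,x] else '.' for x in range(d.shape[1])))
E
```

```text
7.8333 [ 0.43525263 -0.19205017  0.33063497] [ 0.25693934  0.30399654 -0.14963616]
top
................................................................................................
................................................................................................
................................................................................................
................................................................................................
................................................................................................
................................................................................................
................................................................................................
................................................................................................
................................................................................................
................................................................................................
...........................................
[... 6296 characters left out ...]
...............................................................
..........................................................................................
..........................................................................................
..........................................................................................
..........................................................................................
..........................................................................................
..........................................................................................
..........................................................................................
```

The top view differs from the start only where the peg lay and where the arm now stands. The flap is shut as before and the lid peg hasn't moved.

```bash
python3 -c "
from h import *
print(ticket.finish_job())"
```

```text
the job is handed in; nothing more can be done
None
```

The peg was pushed under the held-open flap and is gone from the shelf; I didn't see it land in the tin, but the flap has sprung shut, nothing else on the tin has moved, and the job is handed in at about 8 s.

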